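# Lock the keyhole frame support onto the holder's stud

## Robot

A 6-joint arm with a two-finger parallel gripper is mounted at the origin on the work surface. World frame = base frame: x ahead of the robot, y to its left, z up, the work surface at z = 0. Lengths are in m, angles in rad, forces in N, time in s.
With the tool pointing down it reaches from about 0.25 to 0.8 m from the base axis. Payload 8.5 kg.
Tool frame: the origin (TCP) lies at the very end of the fingers, on their centre line; the grasp point (between the pads) lies 19 mm behind it; z points along the fingers, x is the direction in which the jaws open and shut, and the axes are right-handed (so a half turn about z gives the same grasp; the last joint's range is limited). The gripper opens to 85 mm and grips with 20 to 120 N. Pads are 22 mm wide; open, the fingers measure 114 mm over their backs; the gripper's body (76 mm by 85 mm) begins 54 mm behind the grasp point. The pads swing forward as they close: fully open they stand 13 mm farther back than shut.
Start: joints at [1.302, 0.238, -0.013, 1.319, 0, 1.571], TCP at [0.139, 0.506, 0.231] pointing down, gripper open.
Joint ranges: [-2.66, 2.66], [-1.03, 1.9], [-1.14, 1.46], [-1.82, 2.27], [-1.45, 1.34], [-3.14, 3.14]. Speed limits (rad/s): [2.22, 2.22, 2.79, 3.14, 3.14, 3.14].

## Interface

Orientations are given as a unit quaternion [w, x, y, z].
In Python, from cell import robot gives the robot as it stands.
- The arm moves only by the tool play_rows, never from a script. Its argument "targets" is one flat list of numbers, 7 for each row, row after row: the gripper command: -1 is fully open, 1 is shut, values between are in proportion, then the shift along the world's x, y, z in cm, then the turn, a rotation vector about the world's x, y, z in rad. In form: [grip, x, y, z, wx, wy, wz, grip, x, y, z, wx, wy, wz, ...]. A call has 1 to 8 rows; each row is the pose to reach, as a shift and turn from the pose commanded when the call began; what a row does not reach only later rows make up. A row lasts 1/8 s, in which the tool goes at most 62.5 mm and 10.7 degrees, less where a joint would pass 70% of its speed; a pose out of reach is approached as far as the arm can. A call with a gripper value outside its range is refused whole. The fingers move at their own pace and stop on an object; the grip force is fixed at half the most. Time passes only in rows, so rows that repeat a pose let the fingers close. It gives the time, the measured TCP pose, the force and the opening at its end, in the units of the state.
- robot.state(): the state, without advancing time (a new reading comes with each control period).
- robot.camera(name): name is "side" or "top" or "wrist"; returns a dict with "color" (480x640x3 uint8, red, green, blue), "mtx" (3x3 intrinsics, pixels), "R" (3x3) and "t" (3): a world point X has camera coordinates R X + t. Camera axes: x right, y down, z forward; pixel columns grow to the right and rows downward; lengths in m; the calibration is good to about 2 mm. The wrist camera is an equidistant fisheye: a pixel r from the principal point sees the ray r / f radians off the axis. A picture is of the moment at which its call begins. There is no depth.
- robot.close_job(): hands the job in, once; it reports no verdict.
The state is a dict: "time_s": time; "q": joint angles; "qd": joint speeds; "tau": joint torques, N m; "position": TCP position; "ee_rot": TCP orientation; "force": force on the tool from outside, world axes, zero at the start; "ft_torque": the same for the moment, N m; "finger_gap": finger opening in m.
Only numpy, scipy, OpenCV 4.12 (cv2) and the standard library are available. Lean on these libraries where they do the work, as an engineer would, in place of code of your own. Each camera call takes 0.05 s, during which the arm holds its last target. There are 200 camera calls.

## Task

Two aluminium frame supports lie on the racquet bench; take the one with the keyhole slot in its foot and fit it to the frame holder. Lower the large round opening over the head of the steel stud until the foot lies flat on the bed, with the support's post on the side of the brass knob, then slide the support along the bed, away from the knob, until the stud is home in the narrow end of the slot and the foot lies in line with the bed. Do not drop it into place, let go at the end, and leave the other support where it lies.

Things in the scene. Friction and masses are not known exactly. Their poses are not given: they have to be found in the camera images.
- support: Keyhole support, aluminium, 0.35 kg. Foot 6 thick, 84 wide, x -60 to 147 mm. Origin: underside, below the post; x: post to keyhole, z up. Post (grip here): 44 in x, 18 in y, 58 high; rubber prongs to 74. Keyhole: 56 mm round opening centred at x=105; 21 mm slot from it back to x=46 (mouth flared, x 66 to 84). Stud fully home: its axis at x=50.
- plain_support: The other aluminium support, a bystander: same outline, post, prongs, origin and axes, but its foot has only a plain round hole 20 mm across at x=105 mm and no slot. It stays where it lies.
- holder: Frame holder, fixed: flat dark steel bed 320 mm long (x), 90 wide, top 20 above the bench. Origin: centre of the underside; x points from the brass knob end to the stud end, z up. Brass clamp block 50 mm long with a round knob, top 80 above the bench, at x=-125; headed steel stud at x=+110.
- stud (a point): Foot of the headed stud, on its axis, on the bed's top face (20 mm above the bench). Upright steel stud: shank 8 mm thick, flat round head 32 mm across, its underside 12 mm and its top 18 mm above the bed. Axes as the holder's.
Not all that is in view belongs to the job. Leave any pink or purple look-alike of the support alone.

How it is judged:
By the outcome, as a careful person would: the job done as asked, in the order asked, and still so for the second after the job is handed in, with the robot touching nothing.
It also fails if it takes over 48 s, if anything falls off the work surface, if the arm or the gripper's body presses on something with over 40 N, if the wrist force passes 120 N, or if a joint passes its speed limit or range.

## Working session

There is one attempt and no reset: what is moved stays moved. The work goes in short steps, Python scripts to look and compute and a tool call to move; the robot and the scene stay as the last step left them, time stands still between calls to the robot, and variables do not carry over. Pictures are saved under pics/ and viewed, about 8 in all and at most 12, crops included, and the job is handed in when it is done.

Besides the shell and the picture viewer there is one more tool, called after "Call:" in YAML: its name, and indented under it one key for each argument. play_rows: Moves the arm, as the interface text tells. Its arguments: {"type":"object","properties":{"targets":{"type":"array"}},"required":["targets"]}

```bash
mkdir -p pics && cat > h.py <<'E'
import numpy as np, cv2
from cell import robot
def snap(n,f):
    c=robot.camera(n); cv2.imwrite('pics/'+f+'.png',c['color'][:,:,::-1]); np.savez('pics/'+f+'.npz',**c); return c
def load(f): return np.load('pics/'+f+'.npz')
def ray(c,p):
    p=np.atleast_2d(np.asarray(p,float)); d=np.c_[p,np.ones(len(p))]@np.linalg.inv(c['mtx']).T@c['R']
    return -c['R'].T@c['t'],d
def onz(c,p,z):
    o,d=ray(c,p); return o+d*((z-o[2])/d[:,2])[:,None]
def proj(c,X):
    q=(np.atleast_2d(X)@c['R'].T+c['t'])@c['mtx'].T; return q[:,:2]/q[:,2:]
E
python3 - <<'E'
from h import *
for n in('top','side'):
    c=snap(n,n+'0'); print(n,-c['R'].T@c['t'],c['R'][2])
print(robot.state())
E
```

```text
top [ 0.21151243 -0.09701287  1.35685947] [ 0.1653335   0.02126933 -0.98600834]
side [0.30656168 0.59663273 0.77444763] [ 0.09951301 -0.68448819 -0.72220017]
{'time_s': 0.1, 'q': array([ 1.30200693e+00,  2.38717542e-01, -1.41907175e-02,  1.31920139e+00,
       -1.99792753e-06,  1.57080601e+00]), 'qd': array([-2.08925361e-03, -2.41732383e-05,  1.51755910e-03, -4.54987480e-04,
       -8.66687803e-04, -2.87277909e-04]), 'tau': array([ 1.94642307e-03, -5.39717317e+01,  3.46999419e+01,  1.34152849e-02,
        1.36660342e-04,  7.99874897e-06]), 'position': array([0.13931952, 0.50577684, 0.23073553]), 'ee_rot': array([ 3.98724802e-04,  7.95478877e-01,  6.05980961e-01, -5.21752097e-04]), 'force': array([ 0.43227977, -0.09164032, -0.40030263]), 'ft_torque': array([-0.0247609 ,  0.06419266,  0.00571117]), 'finger_gap': 0.08519988362112121}
```

View pics/top0.png

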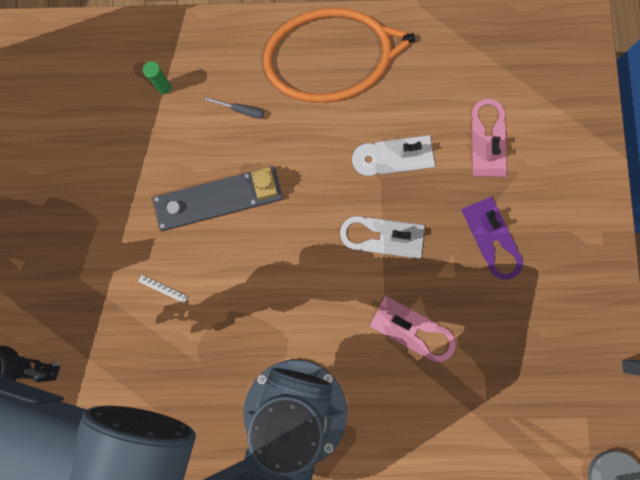

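View pics/side0.png

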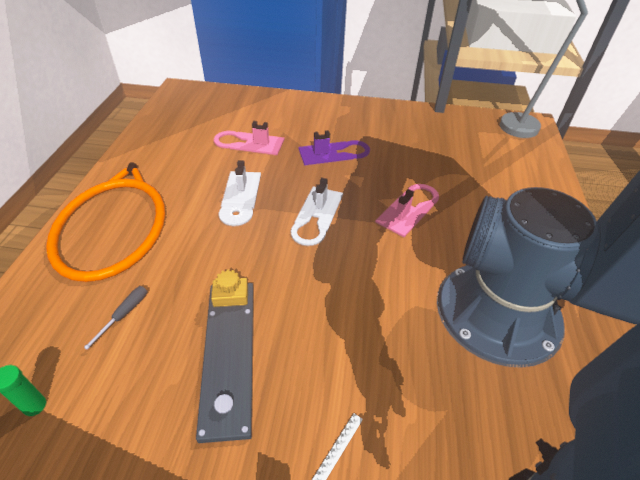

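Top view: keyhole support has its ring at about (357,233) and post at (401,236). The plain one is above it. The holder has its stud at (173,208) and knob at (264,183). Side view agrees.

```bash
cat > m.py <<'E'
from h import *
def mask(c,roi,lo,hi):
    hsv=cv2.cvtColor(c['color'],cv2.COLOR_RGB2HSV); m=cv2.inRange(hsv,lo,hi)
    z=np.zeros_like(m); x0,y0,x1,y1=roi; z[y0:y1,x0:x1]=m[y0:y1,x0:x1]; return z
def biggest(m):
    cs,h=cv2.findContours(m,cv2.RETR_CCOMP,cv2.CHAIN_APPROX_NONE); return sorted(cs,key=cv2.contourArea)[::-1]
E
python3 - <<'E'
from m import *
S,HO=(0,0,120),(179,60,255)
for f,rs,rst,rh in(('top0',(330,205,435,270),(160,195,188,222),(140,155,300,240)),('side0',(285,175,350,250),(208,388,240,418),(190,260,265,445))):
    c=load(f); print(f)
    m=mask(c,rs,(0,0,110),(179,70,255)); m=cv2.morphologyEx(m,cv2.MORPH_CLOSE,np.ones((2,2)))
    cv2.imwrite('pics/m_%s.png'%f,m)
    for k in biggest(m)[:3]:
        if len(k)>15:
            w=onz(c,k[:,0],.006); r=cv2.minAreaRect((w[:,:2]*1000).astype(np.float32)); print('sup',len(k),r, cv2.minEnclosingCircle((w[:,:2]*1000).astype(np.float32)))
    m=mask(c,rst,(0,0,130),(179,70,255))
    k=biggest(m)[0]; M=cv2.moments(k); p=(M['m10']/M['m00'],M['m01']/M['m00']); print('stud',p,cv2.contourArea(k),onz(c,p,.037))
    m=mask(c,rh,(0,0,30),(179,110,130)); k=biggest(m)[0]
    w=onz(c,k[:,0],.02); r=cv2.minAreaRect((w[:,:2]*1000).astype(np.float32)); print('bed',r,cv2.boxPoints(r).round(1).tolist())
vis=[]
for f,(x0,y0,x1,y1) in(('top0',(330,195,440,275)),('top0',(145,160,295,240)),):
    im=cv2.imread('pics/%s.png'%f)[y0:y1,x0:x1]; im=cv2.resize(im,None,fx=5,fy=5,interpolation=cv2.INTER_CUBIC)
    vis.append(im[:300 if 0 else None])
w=max(v.shape[1] for v in vis); im=np.vstack([cv2.copyMakeBorder(v,0,0,0,w-v.shape[1],0) for v in vis])
cv2.imwrite('pics/crop.png',cv2.resize(im,None,fx=.74,fy=.74))
E
```

```text
top0
sup 212 ((421.5172119140625, -216.61572265625), (209.18319702148438, 87.42121887207031), 81.52401733398438) ((420.43994140625, -219.87229919433594), 108.17525482177734)
sup 81 ((430.67926025390625, -171.4606475830078), (85.14850616455078, 53.383358001708984), 89.12368774414062) ((429.355224609375, -171.40017700195312), 43.67259216308594)
sup 54 ((423.67578125, -267.57830810546875), (52.496498107910156, 26.748456954956055), 84.97956848144531) ((424.1098327636719, -267.5777587890625), 27.06952667236328)
stud (172.38636363636363, 206.8318181818182) 110.0 [[0.49994914 0.30522549 0.037     ]]
bed ((524.981689453125, 197.11842346191406), (94.40446472167969, 321.4255065917969), 14.006644248962402) [[440.29998779296875, 341.6000061035156], [518.0999755859375, 29.799999237060547], [609.7000122070312, 52.599998474121094], [531.9000244140625, 364.5]]
side0
sup 169 ((420.61346435546875, -217.3629608154297), (226.84605407714844, 86.17819213867188), 81.28699493408203) ((422.37677001953125, -217.63319396972656), 113.66809844970703)
sup 66 ((424.7786865234375, -161.92343139648438), (81.65387725830078, 52.98991394042969), 63.588768005371094) ((427.8762512207031, -164.27586364746094), 42.403907775878906)
stud (223.04090354090354, 403.47802197802196) 273.0 [[0.49951265 0.30357401 0.037     ]]
bed ((524.795654296875, 200.27511596679688), (90.31040954589844, 322.9418640136719), 14.16071891784668) [[441.5, 345.79998779296875], [520.5, 32.70000076293945], [608.0999755859375, 54.79999923706055], [529.0999755859375, 367.8999938964844]]
```

View pics/crop.png

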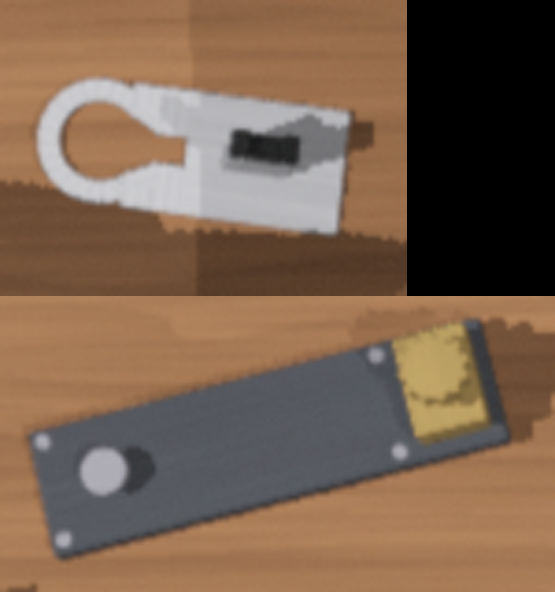

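Call:
play_rows:
  targets: [-1,3.5,-5,0,0,0,-0.18,-1,7,-10,0,0,0,-0.36,-1,10.5,-15,0,0,0,-0.54,-1,14,-20,0,0,0,-0.72,-1,17.5,-25,0,0,0,-0.9,-1,21,-30,0,0,0,-1.08,-1,24.5,-35,0,0,0,-1.26,-1,28,-40,0,0,0,-1.45]

```text
time_s: 1.1
position: [0.4202, 0.1042, 0.2313]
ee_rot: [-0.0, 0.997, -0.076, 0.0]
force: [1.9, 1.1, 0.1]
finger_gap: 0.0854
```

Call:
play_rows:
  targets: [-1,0,-6,0,0,0,0,-1,0,-12,-1,0,0,0,-1,0,-18,-2,0,0,0,-1,0,-24,-3,0,0,0,-1,0,-30,-4,0,0,0,-1,-0.3,-36.5,-5,0,0,0,-1,-0.3,-36.5,-5,0,0,0,-1,-0.3,-36.5,-5,0,0,0]

```text
time_s: 2.1
position: [0.4159, -0.2588, 0.1809]
ee_rot: [-0.0, 0.997, -0.073, -0.001]
force: [0.3, -0.1, -0.2]
finger_gap: 0.0855
```

```bash
python3 - <<'E'
from h import *
from scipy.spatial.transform import Rotation as Ro
s=robot.state(); print(s['time_s'],s['position'],Ro.from_quat(s['ee_rot'],scalar_first=True).as_matrix(),s['q'],s['force'])
c=snap('wrist','w1'); print(c['mtx'],c['R'],-c['R'].T@c['t'])
E
```

```text
2.1 [ 0.41592987 -0.25877303  0.18085609] [[ 9.89242653e-01 -1.46279518e-01 -1.12955788e-03]
 [-1.46278382e-01 -9.89242929e-01  1.03051921e-03]
 [-1.26815099e-03 -8.54203656e-04 -9.99998831e-01]] [-5.56725302e-01  2.02639401e-01 -1.92217642e-01  1.17744280e+00
  2.78032167e-04  1.16087661e+00] [ 0.27202518 -0.13258495 -0.22867782]
[[371.64829954   0.         312.17875333]
 [  0.         371.64829954 241.49395843]
 [  0.           0.           1.        ]] [[ 9.89106592e-01 -1.47199972e-01 -5.63188625e-04]
 [-1.41709124e-01 -9.53232355e-01  2.66958051e-01]
 [-3.98330673e-02 -2.63970159e-01 -9.63707986e-01]] [ 0.42608443 -0.19269181  0.32538046]
```

View pics/w1.png

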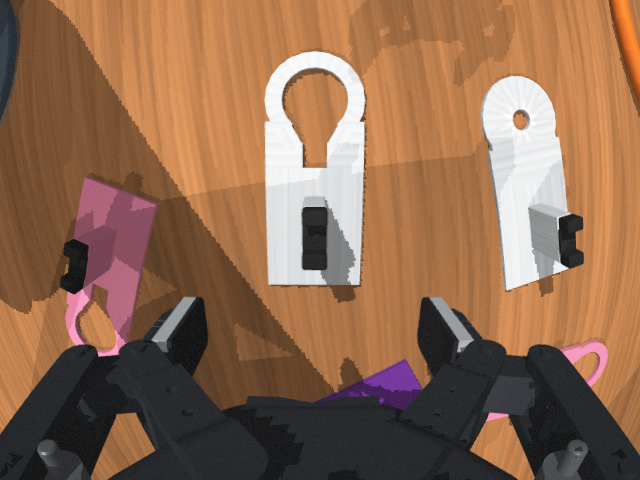

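The wrist view shows the keyhole support with its ring at (316,100) and prongs at (315,238), nearly aligned with the jaws. I'll refine with fisheye rays.

```bash
cat >> m.py <<'E'
def wz(c,p,z):
    p=np.atleast_2d(np.asarray(p,float)); K=c['mtx']; v=(p-K[:2,2])/K[0,0]; r=np.linalg.norm(v,axis=1)+1e-12
    d=np.c_[v*(np.sin(r)/r)[:,None],np.cos(r)]@c['R']; o=-c['R'].T@c['t']; return o+d*((z-o[2])/d[:,2])[:,None]
E
python3 - <<'E'
from m import *
c=load('w1')
m=mask(c,(250,40,380,295),(0,0,100),(179,70,255))
for k in biggest(m)[:3]:
    w=wz(c,k[:,0],.006)[:,:2]*1000; print(len(k),cv2.minAreaRect(w.astype(np.float32)))
hsv=cv2.inRange(cv2.cvtColor(c['color'],cv2.COLOR_RGB2HSV),(0,0,0),(179,255,60)); z=np.zeros_like(hsv); z[195:280,290:340]=hsv[195:280,290:340]
k=biggest(z)[0]; print('prong',cv2.minAreaRect((wz(c,k[:,0],.074)[:,:2]*1000).astype(np.float32)))
for x in (105,): print(wz(c,(316,97),.006))
E
```

```text
603 ((423.98858642578125, -217.97103881835938), (208.547119140625, 85.74520111083984), 81.3831787109375)
251 ((426.254638671875, -171.0904083251953), (86.64993286132812, 56.584598541259766), 63.04890441894531)
170 ((415.33587646484375, -277.9638977050781), (59.11494064331055, 24.5560245513916), 81.52751159667969)
prong ((417.6500244140625, -259.7754211425781), (45.065093994140625, 16.49349594116211), 81.50382232666016)
[[ 0.43469641 -0.15550713  0.006     ]]
```

Call:
play_rows:
  targets: [-1,0.15,-0.15,-4,0,0,0,-1,0.15,-0.15,-8,0,0,0,-1,0.15,-0.15,-12,0,0,0,-1,0.15,-0.15,-14.5,0,0,0,-1,0.15,-0.15,-15.9,0,0,0,-1,0.15,-0.15,-15.9,0,0,0,0,0.15,-0.15,-15.9,0,0,0,1,0.15,-0.15,-15.9,0,0,0]

```text
time_s: 3.15
position: [0.4186, -0.2607, 0.0233]
ee_rot: [0.0, 0.997, -0.073, 0.001]
force: [0.6, -0.5, 0.5]
finger_gap: 0.0513
```

Call:
play_rows:
  targets: [1,0,0,0,0,0,0,1,0,0,0,0,0,0,1,0,0,0,0,0,0,1,0,0,0,0,0,0,1,0,0,0,0,0,0]

```text
time_s: 3.78
position: [0.418, -0.2606, 0.0228]
ee_rot: [0.0, 0.997, -0.073, 0.0]
force: [-1.1, -0.0, 6.0]
finger_gap: 0.0174
```

Call:
play_rows:
  targets: [1,0,0,2,0,0,0,1,0,0,5,0,0,0,1,0,0,9,0,0,0,1,0,0,13,0,0,0,1,0,0,14,0,0,0,1,0,4,14,0,0,0.04,1,0,9,14,0,0,0.1,1,0,14,14,0,0,0.1]

```text
time_s: 4.78
position: [0.417, -0.119, 0.1608]
ee_rot: [-0.0, 1.0, -0.023, -0.001]
force: [0.3, 0.5, -2.9]
finger_gap: 0.0175
```

Call:
play_rows:
  targets: [1,2,5,0,0,0,0.05,1,4,10,0,0,0,0.1,1,6,15,0,0,0,0.15,1,8,20,0,0,0,0.2,1,9.5,25,0,0,0,0.25,1,10.7,29,0,0,0,0.296,1,10.7,32.3,0,0,0,0.296,1,10.7,32.3,0,0,0,0.296]

```text
time_s: 5.78
position: [0.5242, 0.2044, 0.1602]
ee_rot: [0.0, 0.992, 0.126, -0.001]
force: [-0.7, -0.7, -3.0]
finger_gap: 0.0174
```

```bash
python3 - <<'E'
from h import *
from scipy.spatial.transform import Rotation as Ro
s=robot.state(); print(s['time_s'],s['position'],Ro.from_quat(s['ee_rot'],scalar_first=True).as_matrix()[:,0],s['force'],s['finger_gap'])
c=snap('wrist','w2');snap('top','t2')
E
```

```text
5.775 [0.52415973 0.20441813 0.16015089] [ 0.9680683   0.25067126 -0.0027711 ] [-0.67654128 -0.68661088 -3.0421293 ] 0.017433357684987473
```

View pics/w2.png

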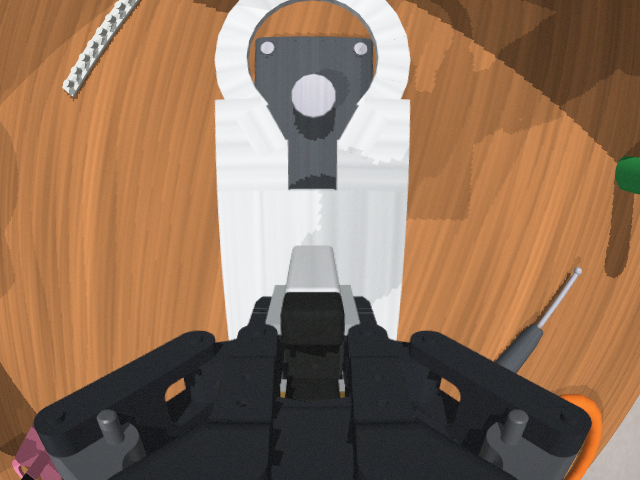

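Wrist view: support firmly held, and the stud head at (313,95) shows through the keyhole, near its opening. I'll compute the offsets.

```bash
python3 - <<'E'
from m import *
c=load('w2')
m=mask(c,(285,65,345,125),(0,0,140),(179,45,255)); m[:,:]=m
k=biggest(m)[0]; M=cv2.moments(k); p=(M['m10']/M['m00'],M['m01']/M['m00']); print('stud',p,cv2.contourArea(k),wz(c,p,.038))
s=wz(c,(267.5,47.5),.02)[0];t=wz(c,(360.5,48),.02)[0]; d=t-s; print('bed screws',s,t,'yaw',np.degrees(np.arctan2(d[1],d[0]))+90)
# slot edges and hole in held foot
g=cv2.inRange(cv2.cvtColor(c['color'],cv2.COLOR_RGB2HSV),(0,0,125),(179,60,255))
zt=.160-.0228+.006
for r in (150,165,180):
    row=g[r,250:380]; dark=np.where(row==0)[0]+250; print(r,dark.min(),dark.max(),wz(c,(dark.min(),r),zt),wz(c,(dark.max(),r),zt))
for r in (40,60):
    a=np.where(g[r,:313]==0)[0]; a=a[a>225]; b=np.where(g[r,313:400]==0)[0]+313; print(r,a.min(),b.max(),wz(c,(a.min(),r),zt),wz(c,(b.max(),r),zt))
print('slot end',wz(c,(313,189),zt),'ring edge', wz(c,(313,0),zt))
E
```

```text
stud (313.0204128972396, 94.98886569241475) 1437.0 [[0.49941089 0.30118212 0.038     ]]
bed screws [0.45579659 0.3319623  0.02      ] [0.52422583 0.34926446 0.02      ] yaw 104.18969623688331
150 289 336 [[0.49865878 0.262836   0.1432    ]] [[0.51825402 0.26789345 0.1432    ]]
165 288 335 [[0.49982275 0.25638878 0.1432    ]] [[0.51951566 0.26146536 0.1432    ]]
180 289 335 [[0.50182681 0.25011469 0.1432    ]] [[0.5212134  0.25511857 0.1432    ]]
40 249 372 [[0.46940452 0.30662662 0.1432    ]] [[0.52099607 0.31979732 0.1432    ]]
60 248 376 [[0.47141014 0.29753568 0.1432    ]] [[0.52489403 0.31128562 0.1432    ]]
slot end [[0.51294253 0.24885506 0.1432    ]] ring edge [[0.49164349 0.33144461 0.1432    ]]
```

Call:
play_rows:
  targets: [1,0.1,-0.25,-2,0,0,-0.006,1,0.1,-0.25,-4,0,0,-0.006,1,0.1,-0.25,-6,0,0,-0.006,1,0.1,-0.25,-8,0,0,-0.006,1,0.1,-0.25,-9.2,0,0,-0.006,1,0.1,-0.25,-9.2,0,0,-0.006,1,0.1,-0.25,-9.2,0,0,-0.006]

```text
time_s: 6.75
position: [0.5263, 0.2, 0.0709]
ee_rot: [-0.0, 0.993, 0.122, 0.0]
force: [-0.8, -0.3, -4.4]
finger_gap: 0.0176
```

```bash
python3 - <<'E'
from m import *
from scipy.spatial.transform import Rotation as Ro
s=robot.state(); X=Ro.from_quat(s['ee_rot'],scalar_first=True).as_matrix(); print(s['time_s'],s['position'],X,s['force'],s['finger_gap'])
a=snap('wrist','w3')['color']; b=snap('side','s3')['color']
cv2.imwrite('pics/p3.png',np.hstack([a[0:300,180:480],cv2.resize(b[230:480,150:400],(400,400))[:300]])[:,:,::-1])
E
```

```text
6.75 [0.52634745 0.19996969 0.07089749] [[ 9.70360799e-01  2.41659638e-01  7.33890395e-04]
 [ 2.41659507e-01 -9.70361074e-01  2.63626941e-04]
 [ 7.75846663e-04 -7.84616577e-05 -9.99999696e-01]] [-0.84015072 -0.33527912 -4.36250835] 0.01756269670269059
```

View pics/p3.png

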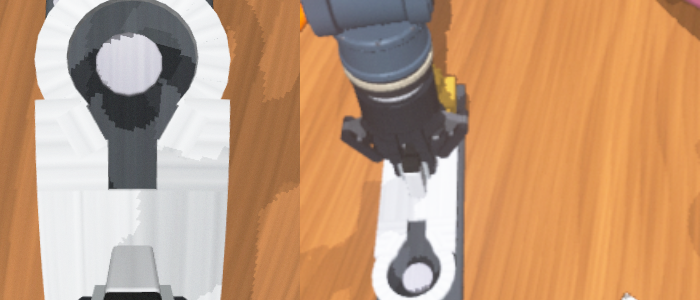

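The stud head sits well inside the opening in both views, wrist head (309,63) against opening centre about column 312. Lowering gently.

Call:
play_rows:
  targets: [1,0,0,-0.5,0,0,0,1,0,0,-1.0,0,0,0,1,0,0,-1.5,0,0,0,1,0,0,-2.0,0,0,0,1,0,0,-2.3,0,0,0,1,0,0,-2.5,0,0,0,1,0,0,-2.5,0,0,0,1,0,0,-2.5,0,0,0]

```text
time_s: 7.85
position: [0.526, 0.2001, 0.0454]
ee_rot: [-0.0, 0.993, 0.122, 0.0]
force: [0.6, 0.7, -3.2]
finger_gap: 0.0173
```

Call:
play_rows:
  targets: [1,0,0,-0.1,0,0,0,1,0,0,-0.2,0,0,0,1,0,0,-0.25,0,0,0,1,0,0,-0.25,0,0,0,1,0,0,-0.25,0,0,0]

```text
time_s: 8.48
position: [0.5259, 0.2001, 0.0428]
ee_rot: [-0.0, 0.993, 0.122, -0.0]
force: [0.3, 0.2, -2.4]
finger_gap: 0.0173
```

Call:
play_rows:
  targets: [1,0,0,-0.05,0,0,0,1,0,0,-0.1,0,0,0,1,0,0,-0.1,0,0,0,1,0,0,-0.1,0,0,0]

```text
time_s: 8.98
position: [0.5259, 0.2001, 0.0428]
ee_rot: [-0.0, 0.993, 0.122, 0.0]
force: [-3.7, -1.6, 8.5]
finger_gap: 0.0174
```

Call:
play_rows:
  targets: [1,-0.12,0.5,0.05,0,0,0,1,-0.3,1.2,0.05,0,0,0,1,-0.5,1.95,0.05,0,0,0,1,-0.68,2.7,0.05,0,0,0,1,-0.86,3.4,0.05,0,0,0,1,-1.05,4.15,0.05,0,0,0,1,-1.22,4.8,0.05,0,0,0,1,-1.22,4.8,0.05,0,0,0]

```text
time_s: 9.98
position: [0.514, 0.2492, 0.0427]
ee_rot: [-0.0, 0.992, 0.122, 0.001]
force: [0.0, -1.9, 6.6]
finger_gap: 0.0175
```

```bash
python3 - <<'E'
from m import *
s=robot.state(); print(s['time_s'],s['position'],s['force'],s['ft_torque'],s['finger_gap'])
a=snap('wrist','w4')['color']; b=snap('side','s4')['color']
cv2.imwrite('pics/p4.png',np.hstack([a[0:300,180:480],cv2.resize(b[280:480,150:350],(400,400))[:300]])[:,:,::-1])
E
```

```text
9.975 [0.51402939 0.24922216 0.04274281] [ 0.02213141 -1.87193211  6.59720048] [-0.17962111  0.16956353 -0.0549132 ] 0.0175428274095091
```

View pics/p4.png

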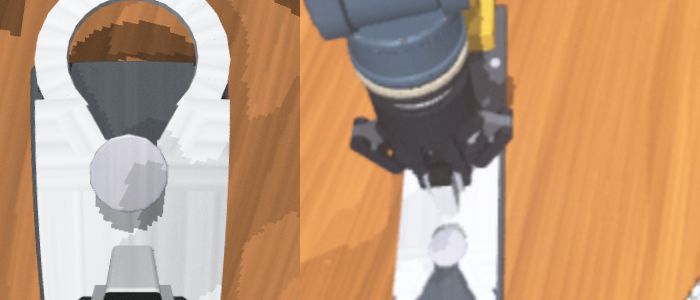

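The stud's shank is now in the slot, with the head over it at (309,173). I'll push slowly until contact.

Call:
play_rows:
  targets: [1,-0.05,0.2,0,0,0,0,1,-0.1,0.39,0,0,0,0,1,-0.12,0.5,0,0,0,0,1,-0.12,0.5,0,0,0,0,1,-0.12,0.5,0,0,0,0]

```text
time_s: 10.7
position: [0.513, 0.2534, 0.0427]
ee_rot: [0.0, 0.993, 0.122, 0.001]
force: [0.5, -4.9, 5.5]
finger_gap: 0.0174
```

Call:
play_rows:
  targets: [1,-0.02,0.1,0,0,0,0,1,-0.05,0.2,0,0,0,0,1,-0.05,0.2,0,0,0,0,1,-0.05,0.2,0,0,0,0]

```text
time_s: 11.2
position: [0.5129, 0.2537, 0.0428]
ee_rot: [0.002, 0.993, 0.121, 0.001]
force: [3.8, -13.2, 8.4]
finger_gap: 0.0174
```

Contact with the slot's end at 13 N, so it is home. I'll ease the preload, then open.

Call:
play_rows:
  targets: [1,0.03,-0.12,0,0,0,0,1,0.03,-0.12,0.02,0,0,0,1,0.03,-0.12,0.02,0,0,0]

```text
time_s: 11.58
position: [0.5129, 0.2537, 0.0428]
ee_rot: [0.001, 0.993, 0.122, 0.001]
force: [1.8, -7.0, 4.6]
finger_gap: 0.0174
```

Call:
play_rows:
  targets: [0.6,0,0,0,0,0,0,0.3,0,0,0,0,0,0,0,0,0,0,0,0,0,-0.2,0,0,0,0,0,0,-0.2,0,0,0,0,0,0,-0.2,0,0,0,0,0,0]

```text
time_s: 12.32
position: [0.5123, 0.254, 0.0424]
ee_rot: [-0.0, 0.993, 0.122, -0.0]
force: [-0.4, 0.2, -0.3]
finger_gap: 0.0512
```

```bash
python3 - <<'E'
from m import *
s=robot.state(); print(s['time_s'],s['position'],s['force'],s['finger_gap'])
E
```

```text
12.325 [0.51228437 0.25396616 0.04244308] [-0.37787002  0.2393489  -0.28395588] 0.05123913561084569
```

Call:
play_rows:
  targets: [-0.2,0,0,1.5,0,0,0,-0.2,0,0,4,0,0,0,-0.2,0,0,8,0,0,0,-0.2,0,0,13,0,0,0,-0.2,0,-5,17,0,0,0,-0.2,0,-10,17,0,0,0,-0.2,0,-10,17,0,0,0,-0.2,0,-10,17,0,0,0]

```text
time_s: 13.32
position: [0.5124, 0.1539, 0.2133]
ee_rot: [-0.0, 0.993, 0.122, 0.0]
force: [-0.1, 0.2, -0.5]
finger_gap: 0.0513
```

```bash
python3 - <<'E'
from m import *
s=robot.state(); print(s['time_s'],s['position'],s['force'])
c=snap('wrist','w5'); b=snap('side','s5')['color']
cv2.imwrite('pics/p5.png',np.hstack([cv2.resize(c['color'],(533,400)),cv2.resize(b[280:480,175:305],(260,400))])[:,:,::-1])
m=mask(c,(150,0,460,400),(0,0,150),(179,45,255))
k=biggest(m)[0]; w=wz(c,k[:,0],.026)[:,:2]*1000; print(len(k),cv2.minAreaRect(w.astype(np.float32)))
E
```

```text
13.325 [0.51243834 0.15391583 0.21326145] [-0.05979341  0.22158944 -0.49792116]
578 ((507.8329772949219, 275.0903015136719), (84.95658874511719, 166.68475341796875), 13.902021408081055)
```

View pics/p5.png

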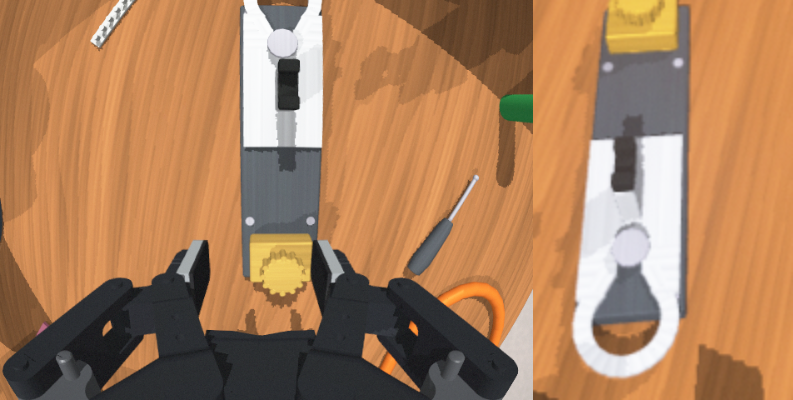

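Final view: stud head (282,43) is just in front of the post, and the foot lies flat and along the bed, with the ring overhanging the end. One numerical check of alignment, seating and the bystander.

```bash
python3 - <<'E'
from m import *
c=load('w5'); g=mask(c,(150,0,460,400),(0,0,150),(179,45,255))
L=[];R=[]
for r in range(70,165,5):
    x=np.where(g[r]>0)[0]; L.append((x.min(),r)); R.append((x.max(),r))
for n,P in(('L',L),('R',R)):
    w=wz(c,P,.026)[:,:2]; v=cv2.fitLine(w.astype(np.float32),cv2.DIST_HUBER,0,.001,.001).ravel(); print(n,np.degrees(np.arctan2(v[1],v[0]))%180,v[2:])
a=wz(c,(250*1.2,221*1.2),.02)[0];b=wz(c,(310.5*1.2,221*1.2),.02)[0];print('screws yaw',np.degrees(np.arctan2(*(b-a)[1::-1]))+90,(a+b)/2)
k=biggest(mask(c,(315,30,360,70),(100,0,100),(150,45,255)))
p=(282*1.2,43*1.2); st=wz(c,p,.038)[0]; re=wz(c,(285*1.2,148.5*1.2),.026)[0]; print('stud',st,'rear edge mid',re,'stud x in support',np.dot((st-re)[:2],[-.2436,.97])*1000-60)
t=snap('top','t5'); t0=load('top0')
for q in(t0,t):
    m=mask(q,(345,130,437,180),(0,0,150),(179,45,255)); M=cv2.moments(m,True); print('plain',M['m00'],M['m10']/M['m00'],M['m01']/M['m00'])
E
```

```text
L 103.779144 [0.4748803  0.23243341]
R 103.664734 [0.55555594 0.25668773]
screws yaw 103.71439373344595 [0.54757049 0.11039569 0.02      ]
stud [0.49925694 0.30047905 0.038     ] rear edge mid [0.5304534  0.19291365 0.026     ] stud x in support 51.937896508385336
plain 2163.0 390.8298659269533 156.69856680536293
plain 1748.0 391.9147597254005 158.3358123569794
```

```bash
python3 - <<'E'
from h import *
a,b=[load(f)['color'][110:200,340:450] for f in('top0','t5')]
cv2.imwrite('pics/pl.png',cv2.resize(np.hstack([a,b])[:,:,::-1],None,fx=3.5,fy=3.5))
E
```

```text
(no output)
```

View pics/pl.png

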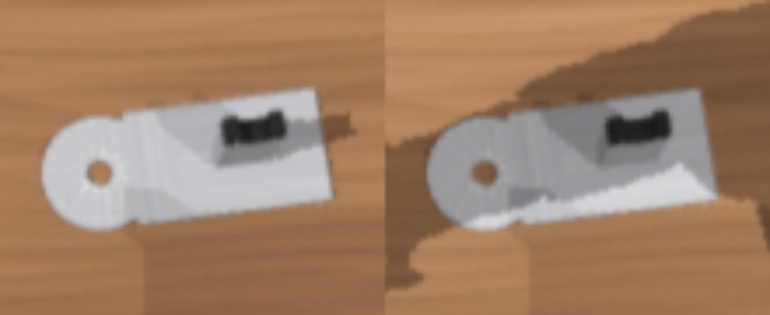

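The plain support hasn't moved: hole at (99,172) before and (484−385=99,172) after. Only the arm's shadow differs.

```bash
python3 -c "
from cell import robot
print(robot.close_job(), robot.state()['time_s'])"
```

```text
the job is handed in; nothing more can be done
the job is handed in; nothing more can be done
```

The keyhole support is fitted to the frame holder and released, and the job is handed in at about 13 s on the robot's clock. I gripped it by the post and lowered the round opening over the stud. The foot met the bed lightly, about 12 N. I then slid it away from the knob until it stopped against the slot's end at about 13 N, eased off, let go and moved the arm clear.

Last checks:
- **Alignment:** the foot's edges lie at 103.7–103.8° and the bed at 103.7° in the same view. The earlier views gave 104.1° for the bed.
- **Seating:** the final picture put the stud at about x = 52 mm along the support, against 50 mm when fully home. That 2 mm gap is within the measuring error, and the contact force says it is home. The stud sits about 2 mm off the slot's centre line, within the slot's clearance.
- **Other support:** it did not move. A colour mask suggested a shift of 1–2 pixels, but comparing the before and after pictures showed that was only the arm's shadow.

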